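# Find the sound spring catch and give it its screws

## Task

Press the red buttons of the spring catches on the three test boards, gently and with no more than about 12 newtons, until you find one that is sound: it clicks in and stays in when you let go, while a worn one springs back out and a stiff one does not go and must not be forced. Leave the sound catch clicked in, then carry the open tray of screws over level, without spilling or dropping it, and set it down square inside the blue outline on that catch's board. Leave everything else on the bench where it is.

Things in the scene. Friction and masses are not known exactly. Their poses are not given: they have to be found in the camera images.
- catch_a: Fixed plywood test board, 200 (x) x 100 (y) x 15 mm, with a blue-outlined tray place and one spring push catch; the three look alike. Origin under the board's centre, x from tray place to catch, z up. Catch: grey housing 42 x 42 mm, top 44 mm above the bench, steel flange 76 mm across in y, centred at x = +62 mm; a red thumb button above it.
- button_a (a point): Centre of the top of the round red button of catch_a, 28 mm in diameter, 73 mm above the bench when out; it moves down with the plunger.
- plunger_a (a joint): How far the latch plunger under the button of catch_a is down, in m: 0 out, 0.008 clicked in. The button rides on it on a spring of 6 N per mm, so it sinks 2 mm at 12 N even if the latch stays out. One catch is sound, one worn, one stiff; which is which changes each time and shows only when pressed.
- pad_a (a point): Centre of the blue tray outline of catch_a (inside about 111 x 73 mm, its long side along the board's x), on the board's top 15 mm above the bench, 97 mm from the button towards the board's -x. Axes as the board's.
- catch_b: Fixed plywood test board, 200 (x) x 100 (y) x 15 mm, with a blue-outlined tray place and one spring push catch; the three look alike. Origin under the board's centre, x from tray place to catch, z up. Catch: grey housing 42 x 42 mm, top 44 mm above the bench, steel flange 76 mm across in y, centred at x = +62 mm; a red thumb button above it.
- button_b (a point): Centre of the top of the round red button of catch_b, 28 mm in diameter, 73 mm above the bench when out; it moves down with the plunger.
- plunger_b (a joint): How far the latch plunger under the button of catch_b is down, in m: 0 out, 0.008 clicked in. The button rides on it on a spring of 6 N per mm, so it sinks 2 mm at 12 N even if the latch stays out. A sound latch gives at 6 to 11 N, snaps 8 mm down by itself with a drop in force, and stays.
- pad_b (a point): Centre of the blue tray outline of catch_b (inside about 111 x 73 mm, its long side along the board's x), on the board's top 15 mm above the bench, 97 mm from the button towards the board's -x. Axes as the board's.
- catch_c: Fixed plywood test board, 200 (x) x 100 (y) x 15 mm, with a blue-outlined tray place and one spring push catch; the three look alike. Origin under the board's centre, x from tray place to catch, z up. Catch: grey housing 42 x 42 mm, top 44 mm above the bench, steel flange 76 mm across in y, centred at x = +62 mm; a red thumb button above it.
- button_c (a point): Centre of the top of the round red button of catch_c, 28 mm in diameter, 73 mm above the bench when out; it moves down with the plunger.
- plunger_c (a joint): How far the latch plunger under the button of catch_c is down, in m: 0 out, 0.008 clicked in. The button rides on it on a spring of 6 N per mm, so it sinks 2 mm at 12 N even if the latch stays out. A worn one gives at 6 to 11 N too but stops after 2.5 mm and comes back to 0 when let go; a stiff one does not give at all: stop at 12 N.
- pad_c (a point): Centre of the blue tray outline of catch_c (inside about 111 x 73 mm, its long side along the board's x), on the board's top 15 mm above the bench, 97 mm from the button towards the board's -x. Axes as the board's.
- tray: Loose open blue plastic tray, 100 (x) x 56 (y) x 26 mm high, walls and floor 4 mm, 150 g or so, with four loose screws in it; it starts on a fixed cork mat 130 x 100 mm, 4 mm thick. Origin under the centre of its floor, x along its length, z up. It can be gripped across its 56 mm width.
- screw_1: Loose brass screw 28 mm long, head 11 mm, in the tray. Origin at mid length, on its axis, which is its x.
- screw_2: Loose brass screw 28 mm long, head 11 mm, in the tray. Origin at mid length, on its axis, which is its x.
- screw_3: Loose brass screw 28 mm long, head 11 mm, in the tray. Origin at mid length, on its axis, which is its x.
- screw_4: Loose brass screw 28 mm long, head 11 mm, in the tray. Origin at mid length, on its axis, which is its x.
- glue: Bystander, sizes in mm: upright white glue bottle, 48 dia x 150, orange cap; origin under its base.
- hammer: Bystander, sizes in mm: hammer about 270 long lying flat; origin near its middle.
- brush_jar: Bystander, sizes in mm: glass jar with brushes, 80 dia x 100 (brushes to 220), handle to its +y; origin under its base.
- offcuts: Bystander, sizes in mm: wood board 200 x 120 x 20 with a smaller dark one glued on top, 40 high in all; origin under its centre.
- nail: Bystander, sizes in mm: steel nail 96 long, 6 thick, lying along its x; origin at its middle.
- ply_scrap: Bystander, sizes in mm: plywood scrap 110 x 90 x 12; origin under its centre.

How it is judged:
By the outcome, as a careful person would: the job done as asked, in the order asked, and still so for the second after the job is handed in, with the robot touching nothing.
It also fails if it takes over 72 s, if anything falls off the work surface, if the arm or the gripper's body presses on something with over 40 N, if the wrist force passes 120 N, or if a joint passes its speed limit or range.

## Robot

A 7-joint arm with a two-finger parallel gripper is mounted at the origin on the work surface. World frame = base frame: x ahead of the robot, y to its left, z up, the work surface at z = 0. Lengths are in m, angles in rad, forces in N, time in s.
With the tool pointing down it reaches from about 0.4 to 0.85 m from the base axis. Payload 4.5 kg.
Tool frame: the origin (TCP) lies between the finger pads; the fingertips stand 19 mm ahead of it and the grasp point (between the pads) is the TCP (r.tips_ahead is the distance from the TCP to the fingertips, in m); z points along the fingers, y is the line along which they close (so a half turn about z gives the same grasp; the last joint's range is limited). The gripper opens to 88 mm and grips with 3 to 60 N. Pads are 18 mm wide; open, the fingers measure 123 mm over their backs; the gripper's body (75 mm by 187 mm) begins 45 mm behind the grasp point.
Start: joints at [-1.187, 0.689, -0.195, 1.565, 0.157, 0.902, -0.215], TCP at [0.214, 0.587, 0.258] pointing down, gripper open.
Joint ranges: [-3.01, 3.01], [-0.46, 2.08], [-1.47, 1.51], [0.13, 2.56], [-1, 4.14], [0.04, 2.09], [-2.66, 2.66]. Speed limits (rad/s): [2.57, 2.57, 3.14, 3.14, 3.14, 3.14, 3.14].

## Interface

Orientations are given as a unit quaternion [x, y, z, w].
In Python, from plant import r, cams, models gives the robot as it stands. The module is installed in compiled form; this text tells all that it offers.
- The arm moves only by the tool jog_arm, never from a script. Its arguments are lists of equal length, an entry for each row: "turn": the turn, a rotation vector about the tool's x, y, z in rad, a list of three; "translation": the shift along the tool's x, y, z in m, a list of three; "grip": the closure, from 0 (fully open) to 1 (shut). In form: {"turn": [[ax, ay, az], ...], "translation": [[tx, ty, tz], ...], "grip": [grip, ...]}. A call has 1 to 20 rows; each row is the pose to reach, as a shift and turn from the pose commanded when the call began, along the tool's axes at that moment; what a row does not reach only later rows make up. A row lasts 1/8 s, in which the tool goes at most 62.5 mm and 10.7 degrees, less where a joint would pass 70% of its speed; a pose out of reach is approached as far as the arm can. A call with a gripper value outside its range is refused whole. The fingers move at their own pace and stop on an object; "force" is the grip in N (left out, the last holds). Time passes only in rows, so rows that repeat a pose let the fingers close. It gives the time, the measured TCP pose, the force, the opening and the grip force at its end, in the units of the state.
- r.get_state(): the state, without advancing time (a new reading comes with each control period).
- cams.snapshot(name): name is "side" or "top" or "wrist"; returns the picture (384x512x3 uint8, red, green, blue); there is no depth.
- cams.camera_params(name): a dict with "fx", "fy", "cx", "cy" (pixels), "eye" and "orientation" of the camera in the world. Camera axes: x right, y up, looking along -z (the intrinsics and any distortion apply to the point x, -y, -z); pixel columns grow to the right and rows downward; lengths in m; the calibration is good to about 2 mm. A picture is of the moment at which its call begins: read the wrist's pose just before it. camera_params takes no time and is no camera call; for the wrist camera it gives the pose at the moment of the call.
- r.finish_job(): hands the job in; it is judged then, once.
Trained networks look in the newest picture that a camera, given by its name, has taken for a name from the list of things; names that differ only in an ending like _2 or _b are one class to them, and where a whole thing is asked for, a point or a joint stands for the part that bears it (a point fixed in the world has none). Each returns a list of dicts, best first, with "p" (0 to 1); they miss things now and then, are a little off and sometimes report something else, mostly with a low value. They report only what shows in the picture. A call takes as long as a camera call.
- models.find_in(camera, name): "position" ([x, y, z] in m, in world coordinates, good to about 4 mm: the middle of the surface that is visible of it).
- models.masks_of(camera, name): "pixels" (384x512 bool, what is visible of it).
- models.place_of(camera, name): "position" ([x, y, z] in m, in world coordinates, good to about 4 mm: a listed point, or the origin of a listed thing).
The state is a dict: "clock": time; "q": joint angles; "qd": joint speeds; "joint_torque": joint torques, N m; "tool_pos": TCP position; "eef_rot": TCP orientation; "contact_force": force on the tool from outside, world axes, zero at the start; "moment": the same for the moment, N m; "opening": opening from 0.0 (shut) to 1.0 (fully open); "finger_force": force on a finger pad.
Only numpy, scipy, OpenCV 4.12 (cv2) and the standard library are available. Lean on these libraries where they do the work, as an engineer would, in place of code of your own. Each camera call takes 0.05 s, during which the arm holds its last target. There are 200 camera calls.

## Working session

There is one attempt and no reset: what is moved stays moved. The work goes in short steps, Python scripts to look and compute and a tool call to move; the robot and the scene stay as the last step left them, time stands still between calls to the robot, and variables do not carry over. Pictures are saved under pics/ and viewed, at most 10 in all, crops included, and the job is handed in when it is done.

Besides the shell and the picture viewer there is one more tool, called as a command line: name --argument value ..., lists and objects as JSON in quotes. jog_arm: Moves the arm, as the interface text tells. Its arguments: {"type":"object","properties":{"turn":{"type":"array"},"translation":{"type":"array"},"grip":{"type":"array"},"force":{"type":"number"}},"required":["turn","translation","grip"]}

```bash
mkdir -p pics; cat > h.py <<'E'
import numpy as np, cv2
from scipy.spatial.transform import Rotation as R
from plant import r, cams, models
def save(c,n):
    im=cams.snapshot(c); cv2.imwrite('pics/'+n,im[:,:,::-1]); return im
def ray(c,uv,z,P=None):
    P=P or cams.camera_params(c); o=np.array(P['eye']); q=P['orientation']
    M=R.from_quat(q).as_matrix() if np.size(q)==4 else np.array(q)
    d=M@np.array([(uv[0]-P['cx'])/P['fx'],-(uv[1]-P['cy'])/P['fy'],-1]); return o+d*(z-o[2])/d[2]
def st():
    s=r.get_state(); print('t',round(s['clock'],2),'pos',np.round(s['tool_pos'],4),'eul',np.round(R.from_quat(s['eef_rot']).as_matrix(),3).tolist(),'F',np.round(s['contact_force'],2),'op',round(s['opening'],3)); return s
E
python3 - <<'E'
from h import *
st()
a=save('top','top.png');b=save('side','side.png')
cv2.imwrite('pics/both.png',cv2.resize(np.vstack([a,b]),(450,675))[:, :, ::-1]) if 0 else None
P=cams.camera_params('top');print(P)
for n in ['button_a','pad_a','catch_a','tray']:
    print(n,[(round(d['p'],2),np.round(d['position'],3).tolist()) for d in models.place_of('top',n)])
for n in ['glue','hammer','brush_jar','offcuts','nail','ply_scrap']:
    print(n,[(round(d['p'],2),np.round(d['position'],3).tolist()) for d in models.place_of('top',n)][:2])
E
```

```text
t 0.0 pos [0.214  0.5866 0.2569] eul [[-0.939, 0.343, -0.001], [0.343, 0.939, -0.002], [-0.0, -0.002, -1.0]] F [0.11 0.15 0.14] op 0.999
{'fx': 410.1621497359927, 'fy': 410.1621497359927, 'cx': 256.41091182854535, 'cy': 190.12011631904969, 'eye': array([ 2.63452456e-01, -7.51757930e-04,  1.33597720e+00]), 'orientation': array([-0.07147266,  0.07416822,  0.72439803, -0.68164376])}
button_a [(0.59, [0.552, -0.271, 0.074]), (0.47, [0.462, -0.281, 0.014]), (0.41, [0.581, 0.083, 0.068]), (0.4, [0.606, 0.296, 0.077])]
pad_a [(0.85, [0.48, 0.096, 0.018]), (0.81, [0.46, -0.284, 0.012]), (0.6, [0.507, 0.273, 0.019]), (0.48, [0.58, 0.079, 0.066])]
catch_a [(0.94, [0.516, 0.091, -0.004]), (0.74, [0.545, 0.283, 0.001]), (0.73, [0.492, -0.281, 0.001])]
tray []
glue [(0.7, [0.741, 0.212, -0.002])]
hammer [(0.75, [0.745, -0.131, 0.002]), (0.71, [0.301, -0.294, 0.002])]
brush_jar [(0.84, [0.636, 0.454, -0.0])]
offcuts [(0.91, [0.372, -0.461, 0.005])]
nail [(0.63, [0.349, 0.202, -0.005])]
ply_scrap [(0.7, [0.298, -0.293, 0.003])]
```

View pics/top.png

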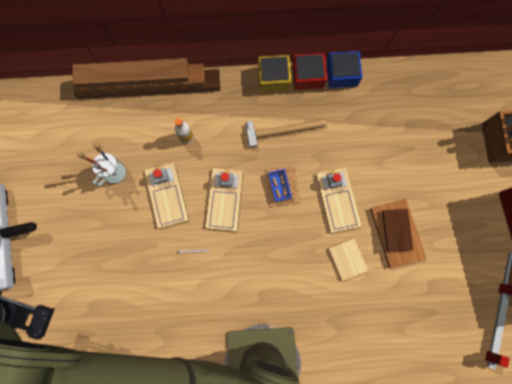

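The top view shows three boards with red buttons at about (157,174), (225,177) and (336,176). The blue tray is at (279,185), between the middle and right boards. Next I'll measure the red and blue blobs in pixels.

```bash
python3 - <<'E'
from h import *
im=cv2.imread('pics/top.png')[:,:,::-1]; hsv=cv2.cvtColor(np.ascontiguousarray(im),cv2.COLOR_RGB2HSV)
H,S,V=cv2.split(hsv)
red=(((H<8)|(H>172))&(S>150)&(V>130)).astype(np.uint8); red[:130]=0; red[250:]=0; red[:,400:]=0
n,l,s,c=cv2.connectedComponentsWithStats(red)
for i in range(1,n):
    if s[i,4]>15: print('red',s[i,4],c[i].round(1),ray('top',c[i],.073).round(4))
blue=((H>100)&(H<130)&(S>120)).astype(np.uint8); blue[:130]=0; blue[250:]=0;blue[:,400:]=0
n,l,s,c=cv2.connectedComponentsWithStats(blue)
for i in range(1,n):
    if s[i,4]>60:
        p=np.argwhere(l==i)[:,::-1].astype(np.float32); b=cv2.boxPoints(cv2.minAreaRect(p))
        w=np.array([ray('top',q,.03)[:2] for q in b]); print('blue',s[i,4],w.mean(0).round(4),w.round(3).tolist(), np.degrees([np.arctan2(*(w[(k+1)%4]-w[k])[::-1]) for k in range(4)]).round(1))
s=st(); print('wristcam in tool frame', R.from_quat(s['eef_rot']).inv().apply(cams.camera_params('wrist')['eye']-s['tool_pos']).round(3))
for t in [(.595,.293),(.581,.083)]:
    print(R.from_quat(s['eef_rot']).inv().apply(np.array([*t,.16])-s['tool_pos']).round(3))
E
```

```text
red 49 [157.1 172.9] [0.6027 0.2976 0.073 ]
red 48 [224.5 176.4] [0.578  0.0846 0.073 ]
red 45 [336.5 177.2] [ 0.5538 -0.2693  0.073 ]
blue 216 [ 0.5487 -0.0896] [[0.59, -0.057], [0.6, -0.107], [0.507, -0.122], [0.498, -0.073]] [ -79.1 -170.6  100.7    9.8]
t 0.6 pos [0.2142 0.5872 0.2577] eul [[-0.939, 0.343, -0.0], [0.343, 0.939, 0.0], [0.0, 0.0, -1.0]] F [-1.75 -0.64  0.52] op 1.0
wristcam in tool frame [ 0.078 -0.    -0.126]
[-0.459 -0.146  0.098]
[-0.517 -0.348  0.098]
```

View pics/side.png

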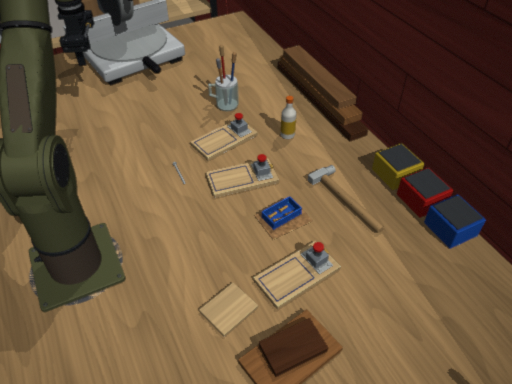

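The side view agrees with that layout. Nothing stands over the boards, so I'll go above the left button with the gripper shut and look with the wrist camera.

jog_arm --turn '[[0,0,-0.61],[0,0,-0.61],[0,0,-0.61],[0,0,-0.61],[0,0,-0.61],[0,0,-0.61],[0,0,-0.61],[0,0,-0.61],[0,0,-0.61],[0,0,-0.61],[0,0,-0.61],[0,0,-0.61],[0,0,-0.61]]' --translation '[[-0.464,-0.139,0],[-0.464,-0.139,0],[-0.464,-0.139,0],[-0.464,-0.139,0],[-0.464,-0.139,0],[-0.464,-0.139,0],[-0.464,-0.139,0],[-0.464,-0.139,0],[-0.464,-0.139,0.06],[-0.464,-0.139,0.06],[-0.464,-0.139,0.06],[-0.464,-0.139,0.06],[-0.464,-0.139,0.06]]' --grip '[1,1,1,1,1,1,1,1,1,1,1,1,1]' --force 20

```text
clock: 2.22
tool_pos: [0.6028, 0.2986, 0.1996]
eef_rot: [-0.13, 0.991, 0.001, 0.001]
contact_force: [0.2, 0.1, -0.2]
opening: 0.005
finger_force: 0.0
```

```bash
cat >> h.py <<'E'
def redbtn(im,z=.073,P=None):
    H,S,V=cv2.split(cv2.cvtColor(np.ascontiguousarray(im),cv2.COLOR_RGB2HSV))
    red=(((H<8)|(H>172))&(S>150)&(V>100)).astype(np.uint8)
    n,l,s,c=cv2.connectedComponentsWithStats(red)
    for i in range(1,n):
        if s[i,4]>150: print('red',s[i,:5],c[i].round(1),ray('wrist',c[i],z,P).round(4))
def rel(t,s=None):
    s=s or r.get_state(); return R.from_quat(s['eef_rot']).inv().apply(np.array(t)-s['tool_pos']).round(4)
E
python3 - <<'E'
from h import *
st(); P=cams.camera_params('wrist'); redbtn(save('wrist','w1.png'),P=P)
E
```

```text
t 2.23 pos [0.6028 0.2986 0.1996] eul [[-0.966, -0.258, 0.002], [-0.258, 0.966, 0.002], [-0.003, 0.001, -1.0]] F [ 0.23  0.1  -0.18] op 0.005
red [  0  70  20  35 571] [ 8.2 88.4] [0.5776 0.0896 0.073 ]
red [241 168  31  30 735] [256.2 182.7] [0.602  0.2962 0.073 ]
red [446 275  24  18 188] [456.6 284.3] [0.6508 0.5076 0.073 ]
```

View pics/w1.png

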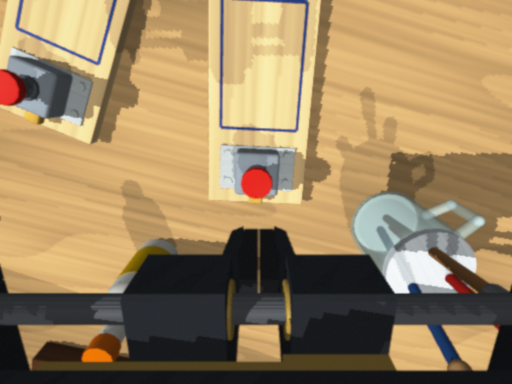

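The button is at (256,183), right under the tool. Some brushes reach towards the gripper at about (410,290)-(455,370), so I'll check the clearance before going down.

```bash
python3 - <<'E'
from h import *
for uv,z in [((455,370),.22),((455,370),.18),((412,290),.1),((412,290),.15),((388,222),.1),((365,215),.1)]: print(uv,z,ray('wrist',uv,z).round(3), rel(ray('wrist',uv,z)))
print(rel([.602,.2962,.098]))
E
```

```text
(455, 370) 0.22 [0.619 0.392 0.22 ] [-0.04    0.0864 -0.0207]
(455, 370) 0.18 [0.654 0.436 0.18 ] [-0.0851  0.1195  0.0194]
(412, 290) 0.1 [0.652 0.448 0.1  ] [-0.0862  0.1316  0.0994]
(412, 290) 0.15 [0.624 0.41  0.15 ] [-0.0497  0.1022  0.0493]
(388, 222) 0.1 [0.598 0.404 0.1  ] [-0.0226  0.1028  0.0993]
(365, 215) 0.1 [0.597 0.384 0.1  ] [-0.0166  0.0839  0.0993]
[ 0.0015 -0.0019  0.1012]
```

The tip of one brush may come close to the +y end of the gripper body. I'll turn the tool away from it, then go down to 10 mm above the button.

jog_arm --turn '[[0,0,-0.44],[0,0,-0.44],[0,0,-0.44],[0,0,-0.44],[0,0,-0.44],[0,0,-0.44],[0,0,-0.44],[0,0,-0.44]]' --translation '[[0.001,-0.002,0],[0.001,-0.002,0],[0.001,-0.002,0],[0.001,-0.002,0.05],[0.001,-0.002,0.097],[0.001,-0.002,0.097],[0.001,-0.002,0.097],[0.001,-0.002,0.097]]' --grip '[1,1,1,1,1,1,1,1]'

```text
clock: 3.28
tool_pos: [0.6033, 0.2965, 0.1033]
eef_rot: [-0.343, 0.939, 0.001, 0.002]
contact_force: [-0.2, 0.3, 0.2]
opening: 0.007
finger_force: 0.0
```

```bash
python3 - <<'E'
from h import *
s=st();print(s['q'])
E
```

```text
t 3.27 pos [0.6033 0.2965 0.1033] eul [[-0.765, -0.644, 0.004], [-0.644, 0.765, 0.002], [-0.004, -0.0, -1.0]] F [-0.17  0.31  0.18] op 0.007
[-0.29497944  0.97116859 -0.45445658  1.51592529  0.54259485  0.77759224
  1.30271572]
```

jog_arm --turn '[[0,0,0],[0,0,0],[0,0,0]]' --translation '[[0,0,0.005],[0,0,0.01],[0,0,0.01]]' --grip '[1,1,1]'

```text
clock: 3.65
tool_pos: [0.6025, 0.2956, 0.0914]
eef_rot: [-0.343, 0.939, 0.0, 0.001]
contact_force: [-1.6, -1.5, 7.7]
opening: 0.008
finger_force: 4.0
```

jog_arm --turn '[[0,0,0],[0,0,0]]' --translation '[[0,0,0.001],[0,0,0.001]]' --grip '[1,1]'

```text
clock: 3.9
tool_pos: [0.6025, 0.2956, 0.0909]
eef_rot: [-0.343, 0.939, -0.0, 0.001]
contact_force: [-1.8, -1.7, 7.6]
opening: 0.004
finger_force: 4.0
```

jog_arm --turn '[[0,0,0],[0,0,0]]' --translation '[[0,0,0.0005],[0,0,0.0005]]' --grip '[1,1]'

```text
clock: 4.15
tool_pos: [0.6025, 0.2956, 0.0903]
eef_rot: [-0.343, 0.939, -0.0, 0.001]
contact_force: [-0.7, 0.1, 7.7]
opening: 0.007
finger_force: 3.6
```

jog_arm --turn '[[0,0,0],[0,0,0]]' --translation '[[0,0,0.0005],[0,0,0.0005]]' --grip '[1,1]'

```text
clock: 4.4
tool_pos: [0.6025, 0.2956, 0.0894]
eef_rot: [-0.343, 0.939, 0.0, 0.001]
contact_force: [0.1, -0.4, 4.3]
opening: 0.003
finger_force: 1.9
```

jog_arm --turn '[[0,0,0],[0,0,0]]' --translation '[[0,0,0.0005],[0,0,0.0005]]' --grip '[1,1]'

```text
clock: 4.65
tool_pos: [0.6016, 0.2952, 0.0876]
eef_rot: [-0.343, 0.939, -0.0, -0.001]
contact_force: [-0.6, -1.5, -0.3]
opening: 0.005
finger_force: 0.0
```

At a tip height of 0.0686 m the force fell to zero, which looks like a snap. I'll retract straight up and check that the button stayed in.

jog_arm --turn '[[0,0,0],[0,0,0],[0,0,0],[0,0,0],[0,0,0.44],[0,0,0.44],[0,0,0.44],[0,0,0.44]]' --translation '[[0,0,-0.04],[0,0,-0.08],[0,0,-0.113],[0,0,-0.113],[0,0,-0.113],[0,0,-0.113],[0,0,-0.113],[0,0,-0.113]]' --grip '[1,1,1,1,1,1,1,1]'

```text
clock: 5.65
tool_pos: [0.6012, 0.2949, 0.1995]
eef_rot: [-0.13, 0.991, -0.001, -0.001]
contact_force: [-0.4, 0.4, 0.0]
opening: 0.003
finger_force: 0.0
```

```bash
python3 - <<'E'
from h import *
st(); P=cams.camera_params('wrist'); im=save('wrist','w2.png'); redbtn(im,.065,P); redbtn(im,.073,P)
print([(round(d['p'],2),np.round(d['position'],4).tolist()) for d in models.place_of('wrist','button_a')])
a=cv2.imread('pics/w1.png');b=cv2.imread('pics/w2.png')
cv2.imwrite('pics/cmp.png',cv2.resize(np.hstack([a[100:230,180:340],b[100:230,180:340]]),None,fx=2.4,fy=2.4))
E
```

```text
t 5.65 pos [0.6012 0.2949 0.1995] eul [[-0.966, -0.258, -0.002], [-0.258, 0.966, -0.002], [0.003, -0.001, -1.0]] F [-0.43  0.39  0.02] op 0.003
red [  0  74  26  35 760] [11.1 91.8] [0.5792 0.0813 0.065 ]
red [246 169  29  30 687] [260.  183.5] [0.6019 0.2961 0.065 ]
red [  0  74  26  35 760] [11.1 91.8] [0.5776 0.0872 0.073 ]
red [246 169  29  30 687] [260.  183.5] [0.5996 0.2955 0.073 ]
[(0.86, [0.5796, 0.0823, 0.0726]), (0.77, [0.5979, 0.2972, 0.067])]
```

View pics/cmp.png

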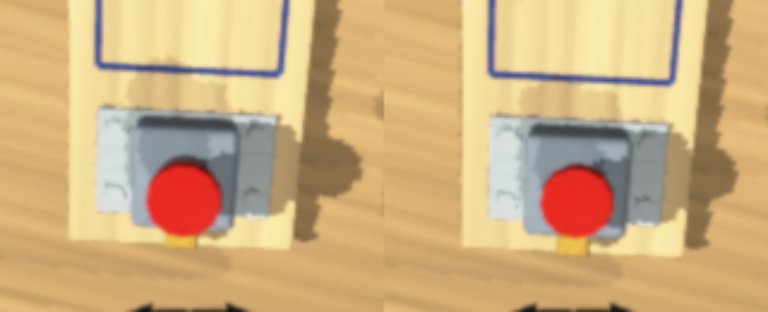

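The button is smaller and has shifted at (577,200) right against (183,200) left. Taken as 65 mm high it falls on the same x, y as before, so the left catch is sound and clicked in. Next I'll look at its outline, then the tray.

jog_arm --turn '[[0,0,0],[0,0,0],[0,0,0],[0,0,0]]' --translation '[[0.08,0,-0.04],[0.08,0,-0.04],[0.08,0,-0.04],[0.08,0,-0.04]]' --grip '[0,0,0,0]'

```text
clock: 6.25
tool_pos: [0.5257, 0.2747, 0.2408]
eef_rot: [-0.13, 0.992, 0.0, 0.0]
contact_force: [0.9, -0.1, -0.5]
opening: 0.433
finger_force: 0.0
```

```bash
cat >> h.py <<'E'
def blues(im,z,P,amin=200):
    H,S,V=cv2.split(cv2.cvtColor(np.ascontiguousarray(im),cv2.COLOR_RGB2HSV))
    m=((H>105)&(H<130)&(S>90)).astype(np.uint8)
    n,l,s,c=cv2.connectedComponentsWithStats(m)
    for i in range(1,n):
        if s[i,4]>amin:
            p=np.argwhere(l==i)[:,::-1]
            w=np.array([ray('wrist',q,z,P)[:2] for q in p]).astype(np.float32)*1000
            (c0,sz,a)=cv2.minAreaRect(w); b=cv2.boxPoints((c0,sz,a)); e=b[1]-b[0]; f=b[2]-b[1]; L=e if np.hypot(*e)>np.hypot(*f) else f
            print('blue',s[i,:5],'c',np.round(c0,1),'size',np.round(sz,1),'yaw',round(np.degrees(np.arctan2(L[1],L[0]))%180,1))
E
python3 - <<'E'
from h import *
s=st(); P=cams.camera_params('wrist'); im=save('wrist','w3.png'); redbtn(im,.065,P); blues(im,.015,P)
print([(round(d['p'],2),np.round(d['position'],4).tolist()) for d in models.place_of('wrist','pad_a')])
E
```

```text
t 6.25 pos [0.5257 0.2747 0.2408] eul [[-0.966, -0.257, 0.001], [-0.257, 0.966, 0.0], [-0.001, -0.0, -1.0]] F [ 0.86 -0.08 -0.48] op 0.433
red [ 45 160  28  27 569] [ 58.9 173.1] [0.5806 0.0799 0.065 ]
red [248 229  24  23 444] [259.6 240.2] [0.6013 0.2958 0.065 ]
[(0.91, [0.5083, 0.278, 0.0117]), (0.67, [0.4811, 0.0995, 0.0191])]
```

View pics/w3.png

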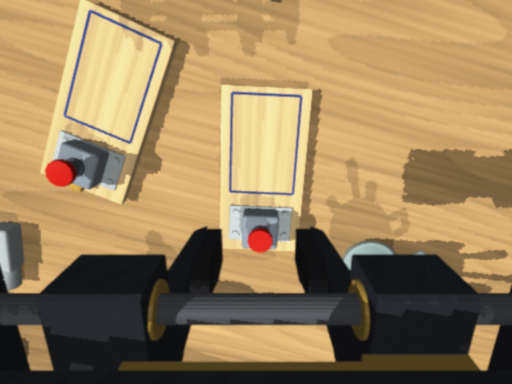

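The picture shows the left outline whole, with corners at about (231,92), (302,96), (294,194) and (230,191). Its button is at (260,240). I'll fit the outline from these pixels.

```bash
python3 - <<'E'
from h import *
im=cv2.imread('pics/w3.png')[:,:,::-1].astype(int); P=cams.camera_params('wrist')
sub=np.zeros((384,512),bool); sub[85:202,223:308]=1
m=sub&(im[:,:,2]>im[:,:,0]-5)&(im.sum(2)<520)
l=cv2.connectedComponentsWithStats(m.astype(np.uint8)); k=1+np.argmax(l[2][1:,4]); print(l[2][k])
p=np.argwhere(l[1]==k)[:,::-1]; w=np.array([ray('wrist',q,.015,P)[:2] for q in p]).astype(np.float32)*1000
print(cv2.minAreaRect(w)); 
c=[(231,92),(302,96),(294,194),(230,191)]; W=np.array([ray('wrist',q,.015,P)[:2] for q in c]); print(W.round(4),W.mean(0))
d=(W[2]+W[3]-W[0]-W[1])/2; yaw=np.arctan2(d[1],d[0]); print('len',np.hypot(*d),'yaw',np.degrees(yaw))
for b in [(.6013,.2958),(.602,.2962)]: print('pad from btn',np.array(b)-.097*np.array([np.cos(yaw),np.sin(yaw)]))
# above tray view: target TCP so tray is under image centre; tool x yaw 189.6
s=r.get_state(); print('tray rel',rel([.549,-.0896,.22],s))
E
```

```text
[229  92  73 103 665]
((508.4129333496094, 275.90374755859375), (116.40617370605469, 77.95470428466797), 12.216431617736816)
[[0.4606 0.2262]
 [0.4447 0.3023]
 [0.5556 0.3268]
 [0.5717 0.2514]] [0.50814298 0.27667841]
len 0.11366245731860714 yaw 12.601145694735841
pad from btn [0.5066365  0.27463821]
pad from btn [0.5073365  0.27503821]
tray rel [ 0.0709 -0.3581  0.0204]
```

jog_arm --turn '[[0,0,0.09],[0,0,0.09],[0,0,0.09],[0,0,0.09],[0,0,0.09],[0,0,0.09],[0,0,0.09],[0,0,0.09],[0,0,0.09]]' --translation '[[0.09,-0.358,0.02],[0.09,-0.358,0.02],[0.09,-0.358,0.02],[0.09,-0.358,0.02],[0.09,-0.358,0.02],[0.09,-0.358,0.02],[0.09,-0.358,0.02],[0.09,-0.358,0.02],[0.09,-0.358,0.02]]' --grip '[0,0,0,0,0,0,0,0,0]'

```text
clock: 7.48
tool_pos: [0.5303, -0.0923, 0.2211]
eef_rot: [-0.086, 0.996, 0.001, 0.0]
contact_force: [0.8, -0.3, -0.3]
opening: 0.997
finger_force: 0.0
```

```bash
python3 - <<'E'
from h import *
s=st(); P=cams.camera_params('wrist'); im=save('wrist','w4.png'); blues(im,.030,P); blues(im,.017,P)
print([(round(d['p'],2),np.round(d['position'],4).tolist()) for d in models.place_of('wrist','tray')])
E
```

```text
t 7.47 pos [ 0.5303 -0.0923  0.2211] eul [[-0.985, -0.172, 0.0], [-0.172, 0.985, 0.001], [-0.001, 0.001, -1.0]] F [ 0.83 -0.27 -0.33] op 0.997
blue [ 32   0  66 120 207] c [ 472.1 -308.5] size [113.8  41.1] yaw 31.5
blue [ 229  136   54   91 3947] c [548.9 -92.6] size [101.3  55.6] yaw 9.5
blue [ 32   0  66 120 207] c [ 472.8 -316.8] size [118.4  42.8] yaw 31.5
blue [ 229  136   54   91 3947] c [552.8 -92. ] size [105.5  57.9] yaw 9.5
[(0.78, [0.5502, -0.0932, 0.0097]), (0.15, [0.5797, 0.0844, 0.0723])]
```

View pics/w4.png

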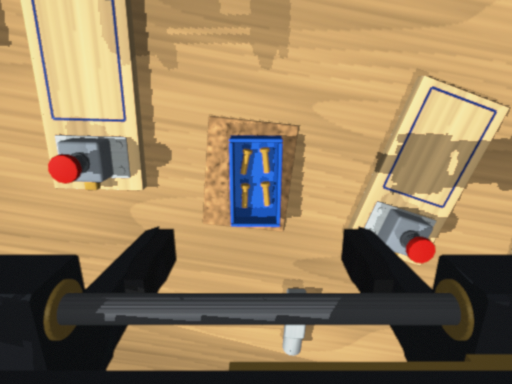

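The blue tray is at (256,182) with its four screws lying inside. The fit is 101 x 56 mm, as expected, centred at (0.549, -0.093) with yaw 9.5 deg. I'll go down over it and grip.

jog_arm --turn '[[0,0,0.007],[0,0,0.007],[0,0,0.007],[0,0,0.007],[0,0,0.007],[0,0,0.007],[0,0,0.007],[0,0,0.007],[0,0,0.007]]' --translation '[[-0.018,-0.003,0],[-0.018,-0.003,0.05],[-0.018,-0.003,0.1],[-0.018,-0.003,0.14],[-0.018,-0.003,0.17],[-0.018,-0.003,0.185],[-0.018,-0.003,0.194],[-0.018,-0.003,0.194],[-0.018,-0.003,0.194]]' --grip '[0,0,0,0,0,0,0,0,0]'

```text
clock: 8.7
tool_pos: [0.5488, -0.0943, 0.0281]
eef_rot: [-0.081, 0.997, -0.0, 0.001]
contact_force: [0.5, 0.5, -0.2]
opening: 1.002
finger_force: 0.0
```

jog_arm --turn '[[0,0,0],[0,0,0],[0,0,0],[0,0,0],[0,0,0],[0,0,0],[0,0,0]]' --translation '[[0,0,0],[0,0,0],[0,0,0],[0,0,0],[0,0,0],[0,0,0],[0,0,0]]' --grip '[0.25,0.3,0.35,0.4,0.5,0.5,0.5]' --force 20

```text
clock: 9.57
tool_pos: [0.5481, -0.0939, 0.0273]
eef_rot: [-0.082, 0.997, 0.0, 0.0]
contact_force: [-0.1, 1.2, 3.3]
opening: 0.637
finger_force: 20.0
```

The opening of 0.637 is 56 mm, so the grip is good. I'll lift smoothly.

jog_arm --turn '[[0,0,0],[0,0,0],[0,0,0],[0,0,0],[0,0,0],[0,0,0],[0,0,0],[0,0,0],[0,0,0],[0,0,0]]' --translation '[[0,0,-0.002],[0,0,-0.007],[0,0,-0.016],[0,0,-0.03],[0,0,-0.05],[0,0,-0.072],[0,0,-0.094],[0,0,-0.11],[0,0,-0.118],[0,0,-0.12]]' --grip '[0.5,0.5,0.5,0.5,0.5,0.5,0.5,0.5,0.5,0.5]'

```text
clock: 10.82
tool_pos: [0.5481, -0.0943, 0.1475]
eef_rot: [-0.081, 0.997, -0.0, 0.0]
contact_force: [0.0, -0.2, -1.1]
opening: 0.631
finger_force: 20.0
```

```bash
python3 - <<'E'
from h import *
s=st(); P=cams.camera_params('wrist'); im=save('wrist','w5.png'); z=s['tool_pos'][2]+.003; blues(im,z,P,600)
M=R.from_quat(s['eef_rot']).as_matrix()
print('toolyaw',np.degrees(np.arctan2(M[1,0],M[0,0])),rel([.508,.2757,.147],s))
E
```

```text
t 10.82 pos [ 0.5481 -0.0943  0.1475] eul [[-0.987, -0.162, 0.0], [-0.162, 0.987, 0.0], [-0.0, -0.0, -1.0]] F [ 0.04 -0.2  -1.15] op 0.631
blue [  193   156   131   138 14086] c [528.9 -97.9] size [65.5 56.1] yaw 9.4
blue [ 203  324  112   33 3431] c [588.5 -88.1] size [19.8 55. ] yaw 99.4
toolyaw -170.65550809120728 [-0.0205  0.3716  0.0005]
```

View pics/w5.png

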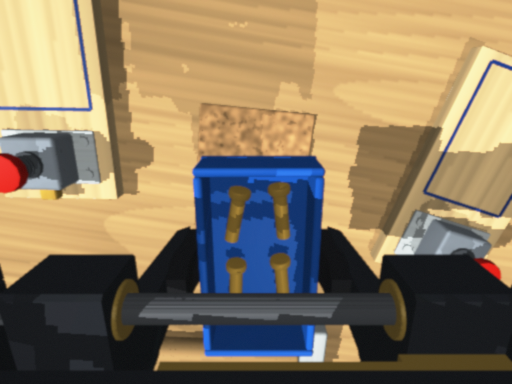

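The tray is level in the grip, within 1 mm of the tool's middle, with all four screws inside. I'll carry it across with a smooth speed profile, well above the middle catch.

jog_arm --turn '[[0,0,0],[0,0,-0.002],[0,0,-0.005],[0,0,-0.009],[0,0,-0.013],[0,0,-0.019],[0,0,-0.025],[0,0,-0.031],[0,0,-0.037],[0,0,-0.042],[0,0,-0.046],[0,0,-0.049],[0,0,-0.051],[0,0,-0.052],[0,0,-0.053],[0,0,-0.053],[0,0,-0.053]]' --translation '[[0,0.004,0],[-0.001,0.015,0],[-0.002,0.033,0],[-0.003,0.06,0],[-0.005,0.093,0],[-0.008,0.134,0],[-0.01,0.175,0],[-0.012,0.216,0],[-0.014,0.256,0],[-0.017,0.294,0],[-0.018,0.323,0],[-0.02,0.346,0],[-0.02,0.361,0],[-0.021,0.368,0],[-0.021,0.372,0],[-0.021,0.372,0],[-0.021,0.372,0]]' --grip '[0.5,0.5,0.5,0.5,0.5,0.5,0.5,0.5,0.5,0.5,0.5,0.5,0.5,0.5,0.5,0.5,0.5]'

```text
clock: 13.0
tool_pos: [0.5086, 0.2753, 0.1472]
eef_rot: [-0.107, 0.994, -0.0, -0.0]
contact_force: [-0.1, 0.0, -2.0]
opening: 0.637
finger_force: 20.0
```

```bash
python3 - <<'E'
from h import *
s=st(); M=R.from_quat(s['eef_rot']).as_matrix()
print('toolyaw',np.degrees(np.arctan2(M[1,0],M[0,0])),rel([.5087,.2758,.0383],s))
E
```

```text
t 13.0 pos [0.5086 0.2753 0.1472] eul [[-0.977, -0.213, -0.0], [-0.213, 0.977, -0.001], [0.0, -0.001, -1.0]] F [-0.11  0.05 -2.05] op 0.637
toolyaw -167.68726975921035 [-0.0002  0.0005  0.1089]
```

jog_arm --turn '[[0,0,0],[0,0,0],[0,0,0],[0,0,0],[0,0,0],[0,0,0],[0,0,0],[0,0,0],[0,0,0],[0,0,0]]' --translation '[[0,0,0.003],[0,0,0.012],[0,0,0.028],[0,0,0.048],[0,0,0.068],[0,0,0.085],[0,0,0.096],[0,0,0.102],[0,0,0.105],[0,0,0.105]]' --grip '[0.5,0.5,0.5,0.5,0.5,0.5,0.5,0.5,0.5,0.5]'

```text
clock: 14.25
tool_pos: [0.5085, 0.2764, 0.0424]
eef_rot: [-0.108, 0.994, 0.0, 0.0]
contact_force: [0.5, -0.0, -1.7]
opening: 0.632
finger_force: 20.0
```

jog_arm --turn '[[0,0,0],[0,0,0],[0,0,0],[0,0,0]]' --translation '[[0,0,0.001],[0,0,0.002],[0,0,0.003],[0,0,0.003]]' --grip '[0.5,0.5,0.5,0.5]'

```text
clock: 14.75
tool_pos: [0.5083, 0.2763, 0.0392]
eef_rot: [-0.108, 0.994, 0.0, -0.0]
contact_force: [0.0, -1.0, -0.5]
opening: 0.634
finger_force: 20.0
```

jog_arm --turn '[[0,0,0],[0,0,0]]' --translation '[[0,0,0.001],[0,0,0.001]]' --grip '[0.5,0.5]'

```text
clock: 15.0
tool_pos: [0.5084, 0.2763, 0.0384]
eef_rot: [-0.108, 0.994, 0.0, 0.0]
contact_force: [0.1, -0.8, 1.4]
opening: 0.632
finger_force: 20.0
```

jog_arm --turn '[[0,0,0],[0,0,0],[0,0,0],[0,0,0],[0,0,0],[0,0,0]]' --translation '[[0,0,0],[0,0,0],[0,0,0],[0,0,0],[0,0,0],[0,0,0]]' --grip '[0.35,0.3,0.2,0.1,0,0]'

```text
clock: 15.75
tool_pos: [0.5084, 0.2763, 0.0382]
eef_rot: [-0.108, 0.994, 0.0, 0.0]
contact_force: [-0.5, -0.8, 0.5]
opening: 1.003
finger_force: 0.0
```

jog_arm --turn '[[0,0,0],[0,0,0],[0,0,0],[0,0,0],[0,0,0],[0,0,0],[0,0,0],[0,0,0],[0,0,0]]' --translation '[[0,0,-0.01],[0,0,-0.03],[0,0,-0.07],[0,0,-0.12],[0,0,-0.17],[0.015,0,-0.2],[0.015,0,-0.2],[0.015,0,-0.2],[0.015,0,-0.2]]' --grip '[0,0,0,0,0,0,0,0,0]'

```text
clock: 16.88
tool_pos: [0.4935, 0.2726, 0.2369]
eef_rot: [-0.108, 0.994, -0.001, -0.001]
contact_force: [-0.5, -0.1, -0.3]
opening: 1.0
finger_force: 0.0
```

```bash
python3 - <<'E'
from h import *
s=st(); P=cams.camera_params('wrist'); im=save('wrist','w6.png'); blues(im,.041,P,600); redbtn(im,.065,P); redbtn(im,.073,P)
m=im.astype(int)
sub=np.zeros((384,512),bool); sub[60:260,180:340]=1
cv2.imwrite('pics/w6c.png',cv2.resize(cv2.imread('pics/w6.png')[60:260,150:370],None,fx=3,fy=3))
E
```

```text
t 16.88 pos [0.4935 0.2726 0.2369] eul [[-0.977, -0.214, -0.002], [-0.214, 0.977, -0.001], [0.002, -0.001, -1.0]] F [-0.52 -0.14 -0.3 ] op 1.0
blue [ 233  134   53   90 3817] c [509.4 275.9] size [101.   55.5] yaw 12.1
red [ 47 200  27  26 518] [ 60.  212.9] [0.5814 0.0797 0.065 ]
red [247 257  24  23 425] [258.5 268.1] [0.6011 0.2959 0.065 ]
red [ 47 200  27  26 518] [ 60.  212.9] [0.577  0.0844 0.073 ]
red [247 257  24  23 425] [258.5 268.1] [0.5962 0.2948 0.073 ]
```

View pics/w6c.png

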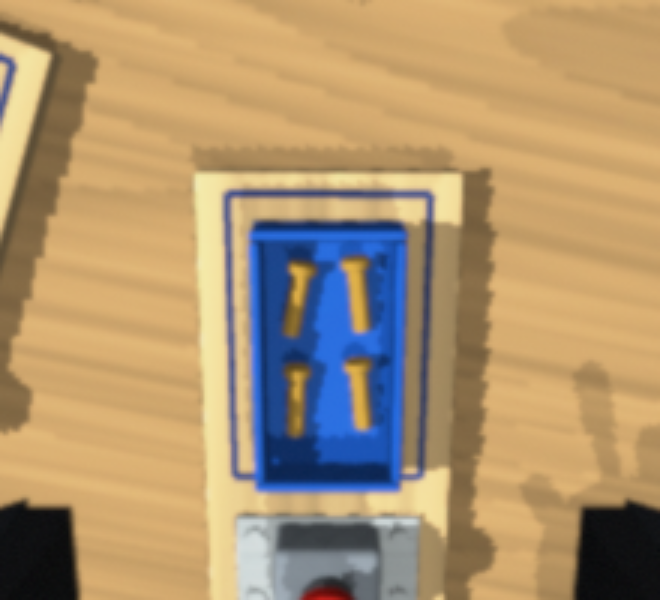

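The tray stands square with all four screws in it. The gap at its catch end is hidden by the tray's own height, so I'll work out both end margins from this picture.

```bash
python3 - <<'E'
from h import *
f=lambda c,z:ray('wrist',(150+c[0]/3-.33,60+c[1]/3-.33),z)
o=np.array([f(c,.015)[:2] for c in [(228,192),(432,193),(424,477),(236,477)]]) # outline line middle
t=np.array([f(c,.015)[:2] for c in [(252,223),(405,223)]])
u=np.array([f(c,.041)[:2] for c in [(257,490),(400,490)]])
d=(o[2]+o[3]-o[0]-o[1])/2; print('outline len',np.hypot(*d),'yaw',np.degrees(np.arctan2(d[1],d[0]))); d/=np.hypot(*d); n=np.array([-d[1],d[0]])
c=o.mean(0); print('pad centre',c)
for k,p in dict(outline=o,traybase=t,traytop=u).items(): print(k,((p-c)@d*1000).round(1),((p-c)@n*1000).round(1))
print('tray yaw',np.degrees(np.arctan2(*(u.mean(0)-t.mean(0))[::-1])))
b=np.array([.6011,.2959]); print('btn',(b-c)@d,(b-c)@n)
E
```

```text
outline len 0.11439110756108654 yaw 12.466472531478198
pad centre [0.50827441 0.27698378]
outline [-57.4 -57.   57.2  57.2] [-37.9  37.9  38.4 -38.4]
traybase [-46.  -45.9] [-29.2  28.1]
traytop [51.3 51.3] [-27.8  26.5]
tray yaw 12.409596864594814
btn 0.094720405210556 -0.0015678784470737337
```

The tray is about 3 mm too far towards the catch, which could leave as little as 1.5 mm at that end. There's plenty of time, so I'll regrip, lift a few millimetres and shift it 3 mm back.

jog_arm --turn '[[0,0,0],[0,0,0],[0,0,0],[0,0,0],[0,0,0],[0,0,0],[0,0,0],[0,0,0],[0,0,0]]' --translation '[[-0.015,0,0.03],[-0.015,0,0.08],[-0.015,0,0.13],[-0.015,0,0.165],[-0.015,0,0.185],[-0.015,0,0.195],[-0.015,0,0.199],[-0.015,0,0.199],[-0.015,0,0.199]]' --grip '[0,0,0,0,0,0,0,0,0]'

```text
clock: 18.05
tool_pos: [0.5089, 0.2766, 0.04]
eef_rot: [-0.108, 0.994, 0.0, 0.001]
contact_force: [-0.3, 0.3, 0.1]
opening: 0.998
finger_force: 0.0
```

jog_arm --turn '[[0,0,0],[0,0,0],[0,0,0],[0,0,0],[0,0,0],[0,0,0],[0,0,0]]' --translation '[[0,0,0],[0,0,0],[0,0,0],[0,0,0],[0,0,0],[0,0,0],[0,0,0]]' --grip '[0.25,0.3,0.35,0.4,0.5,0.5,0.5]' --force 20

```text
clock: 18.92
tool_pos: [0.5084, 0.2763, 0.0393]
eef_rot: [-0.108, 0.994, 0.0, 0.0]
contact_force: [-0.3, 0.1, 1.8]
opening: 0.637
finger_force: 20.0
```

jog_arm --turn '[[0,0,0],[0,0,0],[0,0,0],[0,0,0],[0,0,0],[0,0,0],[0,0,0],[0,0,0],[0,0,0],[0,0,0],[0,0,0]]' --translation '[[0,0,-0.002],[0,0,-0.005],[0,0,-0.006],[0.001,0,-0.006],[0.002,0,-0.006],[0.003,0,-0.006],[0.003,0,-0.006],[0.003,0,-0.004],[0.003,0,-0.002],[0.003,0,0.0],[0.003,0,0.0]]' --grip '[0.5,0.5,0.5,0.5,0.5,0.5,0.5,0.5,0.5,0.5,0.5]'

```text
clock: 20.3
tool_pos: [0.5054, 0.2756, 0.0393]
eef_rot: [-0.108, 0.994, -0.0, 0.0]
contact_force: [-0.9, 0.1, 1.5]
opening: 0.635
finger_force: 20.0
```

jog_arm --turn '[[0,0,0],[0,0,0],[0,0,0],[0,0,0],[0,0,0],[0,0,0]]' --translation '[[0,0,0],[0,0,0],[0,0,0],[0,0,0],[0,0,0],[0,0,0]]' --grip '[0.35,0.3,0.2,0.1,0,0]'

```text
clock: 21.05
tool_pos: [0.5054, 0.2756, 0.0392]
eef_rot: [-0.108, 0.994, 0.0, 0.0]
contact_force: [-0.2, -0.6, -0.3]
opening: 0.998
finger_force: 0.0
```

jog_arm --turn '[[0,0,0],[0,0,0],[0,0,0],[0,0,0],[0,0,0],[0,0,0],[0,0,0],[0,0,0],[0,0,0]]' --translation '[[0,0,-0.01],[0,0,-0.03],[0,0,-0.07],[0,0,-0.12],[0,0,-0.17],[0.015,0,-0.2],[0.015,0,-0.2],[0.015,0,-0.2],[0.015,0,-0.2]]' --grip '[0,0,0,0,0,0,0,0,0]'

```text
clock: 22.18
tool_pos: [0.4906, 0.2719, 0.238]
eef_rot: [-0.108, 0.994, -0.001, -0.001]
contact_force: [1.1, -0.4, 1.1]
opening: 1.0
finger_force: 0.0
```

```bash
python3 - <<'E'
from h import *
s=st(); P=cams.camera_params('wrist'); im=save('wrist','w7.png'); blues(im,.041,P,600); redbtn(im,.065,P)
cv2.imwrite('pics/w7c.png',cv2.resize(cv2.imread('pics/w7.png')[60:260,150:370],None,fx=3,fy=3))
E
```

```text
t 22.18 pos [0.4906 0.2719 0.238 ] eul [[-0.977, -0.214, -0.002], [-0.214, 0.977, -0.001], [0.002, -0.001, -1.0]] F [ 1.09 -0.43  1.08] op 1.0
blue [ 233  134   53   89 3749] c [506.2 275.1] size [99.9 55.8] yaw 12.3
red [ 48 203  27  25 510] [ 61.2 215.2] [0.5814 0.0797 0.065 ]
red [247 258  24  24 423] [258.5 269.9] [0.6011 0.2959 0.065 ]
```

View pics/w7c.png

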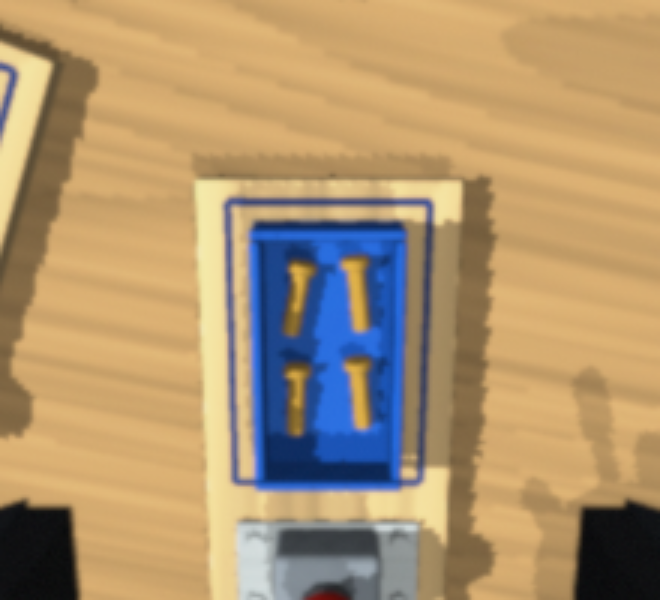

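The picture shows the tray at rows 223-488, centred in the outline at rows 200-483, with all four screws lying in it. The button still fits a height of 65 mm, so it's clicked in. I'll hand the job in.

```bash
python3 -c "
from plant import r
print(r.finish_job())"
```

```text
the job is handed in; nothing more can be done
None
```

The left board's catch (at about x 0.60, y 0.30) was sound and is left clicked in. The tray, with all four screws in it, stands square inside that board's blue outline, and the job was handed in at about 22 s; no verdict came back.

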